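# Hang a strap link on the finishing tree

### The job

Slowly turn the finishing tree until its one empty branch stands over the red pointer on the base. Then take the gold strap link from its slotted stand, hang it on that branch by its eye, and push it back along the branch until you feel the sprung orange collar give firmly and stay so for half a second, about 9 N, taking care not to bottom the spring. Let go so that the link hangs still and upright behind the upturned tip, and leave the glue bottle, jar, dish and tape where they are.

Things in the scene. Friction and masses are not known exactly. Their poses are not given: they have to be found in the camera images.
- rack: Fixed round base of the tree, dark steel, 170 mm across, 20 mm high; origin on the turning axis at table height. A red pointer along its own -x, to 125 mm out, marks the front (towards the robot within 20 degrees). The tree on it stays where left; pivot friction 0.22 N m (2 to 3 N near a branch tip). It starts with the empty branch 50 to 180 degrees off the pointer, either way.
- tree: Turning post (20 mm, hub 32 mm, top 207 mm above the table), turning endlessly; origin on its axis at table height. Four level branches, 90 degrees apart, axes 200 mm above the table. The EMPTY one runs along its own -x; the others (+x, +y, -y) each carry a fixed finished link like the one to hang, 86 mm out, from 116 to 249 mm above the table.
- branch_tip (a point): The tip of the empty branch, on the branch axis, 130 mm from the turning axis. Branches are steel rods 8 mm thick; at the tip the rod turns up, its top 12 mm above the branch axis, so that hung things cannot slide off.
- buffer: Spring buffer of the empty branch; origin as the tree's, so it does not tell where the collar is. It carries an orange disc collar, 28 mm across, around the rod. Its outer face at rest stands 56 to 92 mm from the turning axis, set by hand: feel for it. Pushed towards the post it gives at 2 N, takes 2 N more per mm, and bottoms hard after 5 mm, at 12 N.
- link: Strap link to hang: brass-gold plate 8 mm thick (its x), 70 wide (y), 133 high (z), 0.1 to 0.2 kg. Origin: centre of its lower edge. 0 to 60 mm up: ribbed plate (ribs 0.6 mm); 60 to 88: the eye; 88 to 133: plain tab 42 mm wide, to be gripped from above across its 8 mm. Front and back alike. Starts upright in the stand.
- eye (a point): Centre of the link's rectangular eye, 74 mm above its lower edge; the opening goes right through along the link's x and is 24 mm wide and 28 mm high. Hung on the branch, the eye's top edge rests on the rod and this point is about 190 mm above the table.
- stand: Fixed plywood stand, 60 x 90 mm (x, y), 35 mm high, origin under its centre. A slot 10 mm wide along its y, with its floor 10 mm above the table, holds the lower 25 mm of the link.
- glue: Blue glue bottle, 32 mm across, 85 mm tall, origin under its centre. Leave alone.
- jar: Amber glass jar with a black cap, 56 mm across, 60 mm tall, origin under its centre. Leave alone.
- dish: Shallow clear glass dish, 110 mm across, 22 mm high, origin under its centre. Leave alone.
- tape: Yellow tape roll lying flat, 84 mm across, 24 mm high, origin under its centre. Leave alone.
Not all that is in view belongs to the job. There is more than one size of the link; the one meant has the size given above.

How it is judged:
By the outcome, as a careful person would: the job done as asked, in the order asked, and still so for the second after the job is handed in, with the robot touching nothing.
It also fails if it takes over 72 s, if anything falls off the work surface, if the arm or the gripper's body presses on something with over 40 N, if the wrist force passes 120 N, or if a joint passes its speed limit or range.

### The arm

A 7-joint arm with a two-finger parallel gripper is mounted at the origin on the work surface. World frame = base frame: x ahead of the robot, y to its left, z up, the work surface at z = 0. Lengths are in mm, angles in rad, forces in N, time in s.
With the tool pointing down it reaches from about 350 to 900 mm from the base axis. Payload 8.1 kg.
Tool frame: the origin (TCP) lies midway between the tips of the shut fingers; the grasp point (between the pads) lies 19 mm behind it (env.grip_point_offset is the distance from the TCP to the grasp point, in mm); z points along the fingers, y is the line along which they close (so a half turn about z gives the same grasp; the last joint's range is limited). The gripper opens to 85 mm and grips with 20 to 120 N. Pads are 22 mm wide; open, the fingers measure 114 mm over their backs; the gripper's body (76 mm by 85 mm) begins 54 mm behind the grasp point. The pads swing forward as they close: fully open they stand 13 mm farther back than shut.
Start: joints at [-1.417, 0.434, 0.025, 1.573, -0.012, 1.134, -0.075], TCP at [158.769, 604.511, 231.323] pointing down, gripper open.
Joint ranges: [-2.62, 2.62], [-0.44, 2.09], [-1.27, 1.32], [0.08, 2.57], [-1.32, 4.46], [0.12, 2], [-2.74, 2.74]. Speed limits (rad/s): [2.22, 2.22, 3.01, 3.01, 3.14, 3.14, 3.14].

### API

Orientations are given as [roll, pitch, yaw] about the fixed x, y, z axes, in that order (R = Rz(yaw) Ry(pitch) Rx(roll)).
In Python, from rig import env gives the robot as it stands. The module is installed in compiled form; this text tells all that it offers.
- The arm moves only by the tool apply_moves, never from a script. Its arguments are lists of equal length, an entry for each row: "slide": the shift along the tool's x, y, z in m, a list of three; "turn": the turn about the tool's z in degrees. A call has 1 to 5 rows; each row is the pose to reach, as a shift and turn from the pose commanded when the call began, along the tool's axes at that moment; what a row does not reach only later rows make up. A row lasts 1/8 s, in which the tool goes at most 62.5 mm and 10.7 degrees, less where a joint would pass 70% of its speed; a pose out of reach is approached as far as the arm can. A call with a gripper value outside its range is refused whole. "gripper" is the opening, from 0 (shut) to 1 (fully open), set as the call begins (left out, the last holds). The fingers move at their own pace and stop on an object; "newtons" is the grip in N (left out, the last holds). Time passes only in rows, so rows that repeat a pose let the fingers close. It gives the time, the measured TCP pose, the force and the opening at its end, in the units of the state.
- env.state(): the state, without advancing time (a new reading comes with each control period).
- env.grab_frame(name): name is "scene" or "side" or "wrist"; returns (picture, depth): 420x560x3 uint8, red, green, blue; 420x560 float32, mm along the optical axis (not along the pixel's ray), 0 where there is no reading.
- env.calibration(name): a dict with "fov_y" (degrees; the focal length in pixels is half the picture's height over the tangent of half this angle, whatever the lens; pixels are square), "cx", "cy" (the principal point, pixels), "world_to_cam" (4x4, takes a point from world to camera coordinates). Camera axes: x right, y down, z forward; pixel columns grow to the right and rows downward; lengths in mm; the calibration is good to about 2 mm. A picture is of the moment at which its call begins: read the wrist's pose just before it. calibration takes no time and is no camera call; for the wrist camera it gives the pose at the moment of the call.
- env.sign_off(): hands the job in, once; it reports no verdict.
The state is a dict: "time_s": time; "qpos": joint angles; "qvel": joint speeds; "joint_efforts": joint torques, N m; "ee_pos": TCP position; "eef_rot": TCP orientation; "wrist_force": force on the tool from outside, world axes, zero at the start; "ft_torque": the same for the moment, N m; "opening": opening from 0.0 (shut) to 1.0 (fully open).
Only numpy, scipy, OpenCV 4.12 (cv2) and the standard library are available. Lean on these libraries where they do the work, as an engineer would, in place of code of your own. Each camera call takes 0.05 s, during which the arm holds its last target. There are 200 camera calls.

## Working session

There is one attempt and no reset: what is moved stays moved. The work goes in short steps, Python scripts to look and compute and a tool call to move; the robot and the scene stay as the last step left them, time stands still between calls to the robot, and variables do not carry over. Pictures are saved under pics/ and viewed, on a budget of 10 in all, crops included, one or two more only if the job needs it, and the job is handed in when it is done.

Besides the shell and the picture viewer there is one more tool, called by a JSON object that holds its "fn" and its "kwargs". apply_moves: Moves the arm, as the interface text tells. Its arguments: {"type":"object","properties":{"slide":{"type":"array"},"turn":{"type":"array"},"gripper":{"type":"number"},"newtons":{"type":"number"}},"required":["slide","turn"]}

```bash
mkdir -p pics; python3 - <<'E'
from rig import env
import cv2, numpy as np
s=env.state(); print(s)
ims=[]
for n in ("scene","side"):
    p,d=env.grab_frame(n); c=env.calibration(n); print(n,c['fov_y'],c['cx'],c['cy'],np.round(c['world_to_cam'],3).tolist())
    np.savez(f"{n}0.npz",p=p,d=d); ims.append(p[:,:,::-1])
cv2.imwrite("pics/scene0.png",ims[0]);cv2.imwrite("pics/side0.png",ims[1])
E
```

```text
{'time_s': 0.0, 'qpos': array([-1.41660467,  0.43518081,  0.02497103,  1.57409212, -0.01159637,
        1.13397992, -0.07510942]), 'qvel': array([ 5.11523431e-04, -7.26115180e-04,  1.09540464e-03, -5.32089800e-04,
        3.13045638e-05, -9.19308262e-04, -2.77344439e-04]), 'joint_efforts': array([-2.86876693e-04, -6.70460200e+01,  1.02453992e+00, -3.16207981e+01,
        1.53802667e-02,  1.25262994e-02, -2.53395496e-05]), 'ee_pos': array([158.66527543, 604.01355382, 230.55405822]), 'eef_rot': array([-3.14008385e+00,  1.39842090e-04,  2.88472522e+00]), 'wrist_force': array([ 1.46900043, -0.21006382, -0.76257034]), 'ft_torque': array([-0.00629893, -0.02167468, -0.03925884]), 'opening': 1.004645340564558}
scene 53.15889234302365 281.0211337567389 209.5781136727197 [[0.567, 0.824, 0.011, -304.322], [0.602, -0.405, -0.688, -256.403], [-0.562, 0.396, -0.726, 1462.326], [0.0, 0.0, 0.0, 1.0]]
side 43.891981249855284 281.0812158559255 205.92165938388655 [[0.95, -0.312, -0.01, -543.016], [-0.195, -0.567, -0.8, 202.909], [0.244, 0.762, -0.6, 1361.328], [0.0, 0.0, 0.0, 1.0]]
```

View pics/scene0.png

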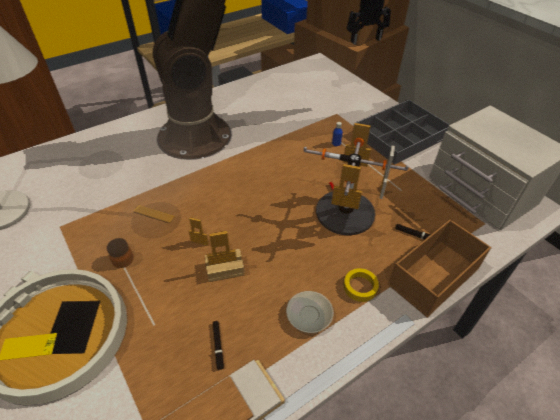

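View pics/side0.png

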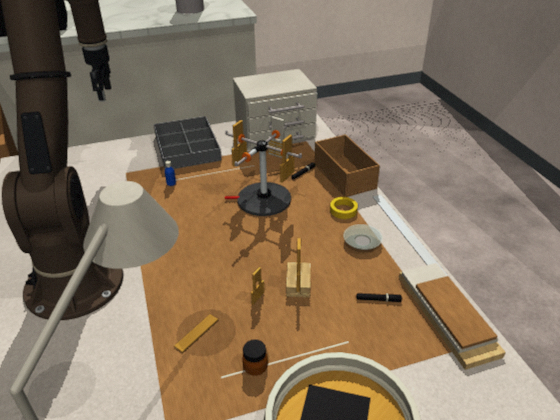

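The scene shows the robot at (195,130), the tree base at (345,210), and the stand with the target link at (225,262). A smaller decoy link is at (197,232). The jar is at (120,250), the dish at (310,313), the tape at (361,285) and the glue at (337,135). I'll measure these and zoom in on the tree.

```bash
cat > h.py <<'E'
import numpy as np, cv2
from rig import env
def cloud(d,c):
    f=d.shape[0]/2/np.tan(np.radians(c['fov_y']/2))
    v,u=np.mgrid[:d.shape[0],:d.shape[1]]
    P=np.stack([(u-c['cx'])/f*d,(v-c['cy'])/f*d,d,np.ones_like(d)],-1)@np.linalg.inv(c['world_to_cam']).T
    P=P[...,:3]; P[d<=0]=np.nan
    return P
def ray(u,v,c,z,h=420):
    f=h/2/np.tan(np.radians(c['fov_y']/2)); T=np.linalg.inv(c['world_to_cam'])
    r=T[:3,:3]@np.array([(u-c['cx'])/f,(v-c['cy'])/f,1]); o=T[:3,3]
    return o+r*(z-o[2])/r[2]
def proj(P,c,h=420):
    f=h/2/np.tan(np.radians(c['fov_y']/2)); q=c['world_to_cam']@np.append(P,1)
    return q[:2]/q[2]*f+[c['cx'],c['cy']]
E
python3 - <<'E'
from h import *
ims=[]
for n,(x0,y0,x1,y1),(a,b,e,g) in (("scene",(290,110,420,240),(175,210,255,290)),("side",(210,110,310,230),(270,220,330,310))):
    z=np.load(n+"0.npz");p,d=z['p'],z['d'];c=env.calibration(n);P=cloud(d,c)
    ims.append(cv2.resize(p[y0:y1,x0:x1,::-1],(400,400),interpolation=cv2.INTER_CUBIC))
    hsv=cv2.cvtColor(p,cv2.COLOR_RGB2HSV).astype(int); H,S,V=hsv[...,0],hsv[...,1],hsv[...,2]
    red=((H<5)|(H>174))&(S>170)&(V>100)
    uv=np.argwhere(red&(np.abs(P[...,0]-600)<500)&(P[...,2]>5)&(P[...,2]<300))
    print(n,"red",[ (int(u),int(v),np.round(P[v,u]).tolist()) for v,u in uv][::max(1,len(uv)//14)])
    # base: dark pixels at z~20
    r=np.zeros_like(red); r[y0:y1,x0:x1]=1
    m=r&(np.abs(P[...,2]-20)<6)&(V<90)
    if m.sum()>5:
        cc,rad=cv2.minEnclosingCircle(P[m][:,:2].astype(np.float32)); print("base",m.sum(),cc,rad,np.median(P[m][:,2]))
    m=r&(P[...,2]>100)&(P[...,2]<262)
    q=P[m]; 
    rr=np.zeros_like(red); rr[b:g,a:e]=1
    for nm,lo,hi in (("standtop",31,39),("link",50,170)):
        m=rr&(P[...,2]>lo)&(P[...,2]<hi); q=P[m]
        if m.sum()>10:
            k,l=cv2.connectedComponents(m.astype(np.uint8))
            for i in range(1,k):
                w=P[l==i]
                if len(w)>20: print(nm,len(w),np.round(np.median(w,0)),cv2.minAreaRect(w[:,:2].astype(np.float32)),np.round([w[:,2].min(),w[:,2].max()]))
    for nm,M in (("glue",(H>105)&(H<130)&(S>150)&(V>60)),("tape",(H>24)&(H<34)&(S>180)&(V>120))):
        m=M&(P[...,2]>5)&(P[...,2]<100)&(P[...,0]>300)&(P[...,0]<950)&(abs(P[...,1])<600)
        if m.sum(): print(nm,m.sum(),np.round(np.median(P[m],0)))
cv2.imwrite("pics/crop0.png",np.hstack(ims))
c=env.calibration("scene")
for n,u,v,z in (("jar",119,245,60),("dish",310,310,22),("tape",361,283,24)): print(n,ray(u,v,c,z).round())
E
```

```text
scene red [(330, 183, [463.0, 233.0, 13.0]), (331, 183, [467.0, 233.0, 16.0]), (330, 184, [466.0, 231.0, 13.0]), (331, 184, [469.0, 231.0, 15.0]), (331, 185, [472.0, 229.0, 15.0]), (332, 185, [474.0, 232.0, 14.0]), (331, 186, [476.0, 226.0, 14.0]), (332, 186, [475.0, 230.0, 12.0]), (332, 187, [481.0, 225.0, 15.0])]
base 1790 (467.7241516113281, 425.1453552246094) 338.11383056640625 17.91531470062563
standtop 31 [ 440. -203.   35.] ((440.85101318359375, -203.95309448242188), (40.810943603515625, 5.210138320922852), 37.047481536865234) [31. 39.]
standtop 43 [ 554. -145.   36.] ((553.4974975585938, -143.71641540527344), (11.694005012512207, 25.72576141357422), 70.17467498779297) [32. 39.]
standtop 356 [ 570. -194.   36.] ((569.5712890625, -191.90200805664062), (89.45138549804688, 30.52541160583496), 68.51329040527344) [31. 39.]
link 135 [ 444. -201.   81.] ((442.4659423828125, -200.78208923339844), (30.8504695892334, 8.506497383117676), 42.08803939819336) [ 50. 100.]
link 525 [ 556. -191.   98.] ((554.0906982421875, -189.58004760742188), (69.63502502441406, 12.27090072631836), 70.301322
[... 517 characters left out ...]
14.0]), (225, 198, [461.0, 228.0, 11.0]), (228, 198, [470.0, 226.0, 10.0]), (230, 198, [476.0, 223.0, 11.0]), (232, 198, [482.0, 223.0, 9.0]), (234, 198, [488.0, 222.0, 9.0]), (236, 198, [495.0, 223.0, 7.0])]
base 1034 (561.2597045898438, 376.0427551269531) 272.17633056640625 17.559671644951834
standtop 488 [ 555. -194.   36.] ((555.850341796875, -190.90548706054688), (96.31710815429688, 59.15605926513672), 69.30400848388672) [31. 39.]
link 155 [ 548. -212.  101.] ((551.15087890625, -202.5505828857422), (57.217193603515625, 7.950312614440918), 71.06322479248047) [ 50. 147.]
glue 134 [312. 370.  39.]
tape 142 [781.  50.  25.]
jar [ 381. -386.   60.]
dish [780. -86.  22.]
tape [792.  61.  24.]
```

View pics/crop0.png

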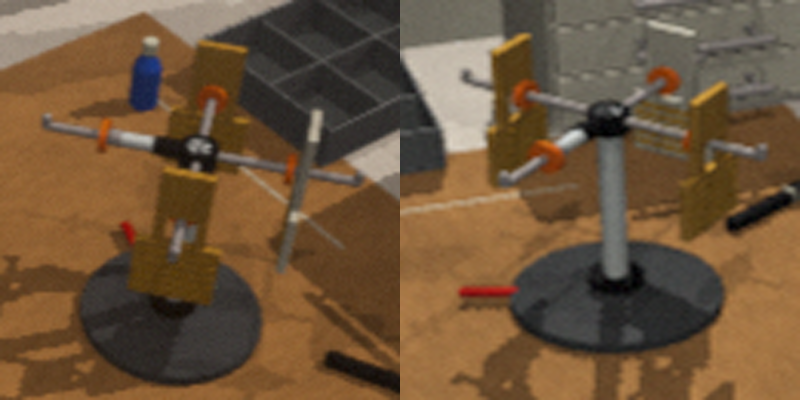

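The zoomed crop shows the empty branch, with its light spring sleeve and collar, running to the tip at scene pixel (305,150) and side pixel (236,164). The hub is at scene (355,157) and side (262,144). The other three branches carry links.

```bash
python3 - <<'E'
from h import *
for n,hub,tip in (("scene",(355,157),(305.3,150)),("side",(262,144.5),(236,164))):
    z=np.load(n+"0.npz");p,d=z['p'],z['d'];c=env.calibration(n);P=cloud(d,c)
    H=ray(*hub,c,207); T=ray(*tip,c,203); print(n,"hub",H.round(1),"tip",T.round(1),np.linalg.norm((T-H)[:2]),np.degrees(np.arctan2(*(T-H)[1::-1])))
    V=p.max(-1)
    m=(np.abs(P[...,2]-20)<5)&(V<100)&(np.hypot(P[...,0]-570,P[...,1]-180)<150)
    q=P[m][:,:2]; print("base",m.sum(),cv2.minEnclosingCircle(q.astype(np.float32)),np.percentile(q,[1,99],axis=0).round().tolist())
    m=(np.abs(P[...,2]-110)<60)&(np.hypot(P[...,0]-570,P[...,1]-180)<35)&(p.std(-1)<25); q=P[m]
    if m.sum(): print("post",m.sum(),np.median(q,0).round(1))
    hsv=cv2.cvtColor(p,cv2.COLOR_RGB2HSV).astype(int); hh=hsv[...,0]
    m=(hh<11)&(hsv[...,1]>190)&(hsv[...,2]>120)&(np.abs(P[...,2]-200)<22)&(np.hypot(P[...,0]-570,P[...,1]-180)<150)
    k,l=cv2.connectedComponents(m.astype(np.uint8))
    for i in range(1,k):
        if (l==i).sum()>5:
            o=np.median(P[l==i],0); print("collar",(l==i).sum(),o.round(1),np.linalg.norm((o-H)[:2]).round(1),np.degrees(np.arctan2(*(o-H)[1::-1])).round(1))
E
```

```text
scene hub [574.5 199.9 207. ] tip [477.5 114.8 203. ] 129.0473878187297 -138.74874787089126
base 1117 ((577.8260498046875, 195.27496337890625), 83.407470703125) [[504.0, 119.0], [654.0, 270.0]]
post 20 [585.2 194.5 118.1]
side hub [575.4 183.5 207. ] tip [479.  111.4 203. ] 120.41775882712002 -143.2080292863518
base 817 ((575.6795043945312, 187.1466827392578), 83.84953308105469) [[500.0, 116.0], [653.0, 262.0]]
post 212 [576.3 186.8 114.3]
```

{"fn": "apply_moves", "kwargs": {"slide": [[-0.04,-0.036,-0.03],[-0.083,-0.074,-0.05],[-0.126,-0.112,-0.07],[-0.17,-0.15,-0.085],[-0.215,-0.19,-0.1]], "turn": [0,0,0,0,0]}}

```text
time_s: 0.72
ee_pos: [319.2, 364.3, 331.7]
eef_rot: [-3.142, -0.0, 2.885]
wrist_force: [1.5, 0.4, -0.4]
opening: 0.998
```

{"fn": "apply_moves", "kwargs": {"slide": [[-0.043,-0.038,-0.014],[-0.086,-0.075,-0.028],[-0.129,-0.112,-0.042],[-0.172,-0.15,-0.056],[-0.216,-0.187,-0.07]], "turn": [0,0,0,0,0]}}

```text
time_s: 1.35
ee_pos: [480.3, 128.7, 401.7]
eef_rot: [3.141, -0.0, 2.885]
wrist_force: [1.2, 1.0, 0.1]
opening: 1.001
```

{"fn": "apply_moves", "kwargs": {"slide": [[0,0,0],[0,0,0],[0,0,0],[0,0,0],[0,0,0]], "turn": [-10.5,-21,-31.5,-42,-53]}}

```text
time_s: 1.98
ee_pos: [479.6, 130.3, 401.0]
eef_rot: [3.141, -0.001, -2.472]
wrist_force: [-0.6, 0.3, -0.5]
opening: 1.004
```

```bash
cat >> h.py <<'E'
def look(n,tag):
    c=env.calibration(n); p,d=env.grab_frame(n); np.savez(tag+".npz",p=p,d=d,**{k:np.array(v) for k,v in c.items()}); cv2.imwrite(f"pics/{tag}.png",p[:,:,::-1]); return p,d,c
def st():
    s=env.state(); print("t",round(s['time_s'],2),"pos",s['ee_pos'].round(1),"rpy",np.degrees(s['eef_rot']).round(2),"F",s['wrist_force'].round(2),"op",round(s['opening'],3)); return s
E
python3 - <<'E'
from h import *
st(); p,d,c=look("wrist","w1"); print(np.linalg.inv(c['world_to_cam']).round(2),c['fov_y'],c['cx'],c['cy'])
E
```

```text
t 1.98 pos [479.6 130.3 401. ] rpy [ 1.7998e+02 -4.0000e-02 -1.4163e+02] F [-0.57  0.33 -0.49] op 1.004
[[-6.2000e-01  7.6000e-01  2.0000e-01  4.2787e+02]
 [ 7.8000e-01  6.0000e-01  1.6000e-01  8.9160e+01]
 [ 0.0000e+00  2.6000e-01 -9.7000e-01  5.4430e+02]
 [ 0.0000e+00  0.0000e+00  0.0000e+00  1.0000e+00]] 70.55345748156334 282.7814656969763 212.3495181663208
```

View pics/w1.png

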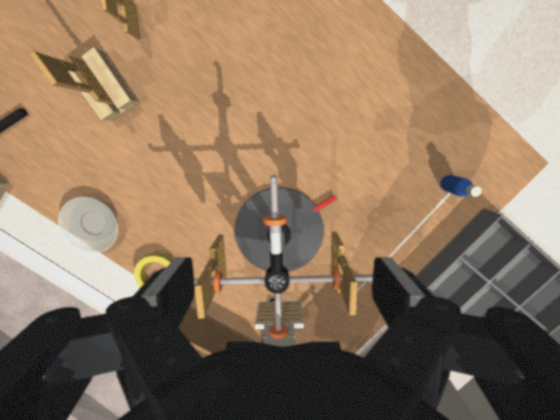

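The wrist view shows the hub at (277,280), the empty branch tip at (274,179), its collar at (275,222), and the pointer from (316,210) to (336,199). The stand is at the upper left.

```bash
python3 - <<'E'
from h import *
z=np.load("w1.npz");p=z['p'];c={k:z[k] for k in('fov_y','cx','cy','world_to_cam')};P=cloud(z['d'],c)
hsv=cv2.cvtColor(p,cv2.COLOR_RGB2HSV).astype(int);H,S,V=[hsv[...,i] for i in range(3)]
hub=ray(277,280,c,207); tip=ray(274,179,c,208); print("hub",hub.round(1),"tip",tip.round(1))
m=(V<75)&(abs(P[...,2]-20)<8)&(np.hypot(P[...,0]-577,P[...,1]-192)<110)
A=cv2.findContours(m.astype(np.uint8),cv2.RETR_EXTERNAL,cv2.CHAIN_APPROX_NONE)[0]
k=max(A,key=cv2.contourArea); w=np.array([ray(u,v,c,20)[:2] for u,v in k[:,0]],np.float32); ctr,r=cv2.minEnclosingCircle(w); print("base",ctr,r)
m=((H<5)|(H>174))&(S>170)&(V>90)&(P[...,2]<30); ys,xs=np.nonzero(m)
q=np.array([ray(u,v,c,14)[:2] for u,v in zip(xs,ys)]); print("pointer",len(q),q.min(0).round(),q.max(0).round(),"z",np.median(P[m][:,2]))
vx,vy,x0,y0=cv2.fitLine(q.astype(np.float32),cv2.DIST_L2,0,.01,.01).ravel(); print("dir",np.degrees(np.arctan2(vy,vx)),"at",x0,y0,"offset hub",(hub[0]-x0)*-vy+(hub[1]-y0)*vx)
for C in (hub[:2],np.array(ctr)):
  print("C",C.round(1),"ptr ang",np.degrees(np.arctan2(*(q.mean(0)-C)[::-1])).round(1),"maxr",np.linalg.norm(q-C,axis=1).max().round(1),"branch",np.degrees(np.arctan2(*(tip[:2]-C)[::-1])).round(1),np.linalg.norm(tip[:2]-C).round(1))
m=(H<11)&(S>190)&(V>120)&(abs(P[...,2]-205)<20); n,l,stt,ce=cv2.connectedComponentsWithStats(m.astype(np.uint8))
for i in range(1,n):
  if stt[i,4]>15:
    o=ray(ce[i][0],ce[i][1],c,207); print("collar",ce[i].round(),stt[i,4],o.round(1),np.linalg.norm((o-hub)[:2]).round(1),np.degrees(np.arctan2(*(o-hub)[1::-1])).round(1))
E
```

```text
hub [572.1 194.1 207. ] tip [473.9 112.9 208. ]
base (584.1728515625, 163.87142944335938) 24.35915756225586
pointer 69 [458. 219.] [496. 234.] z 13.65210325577425
dir -18.462452 at 476.964 226.56744 offset hub -0.7097295664812648
C [572.1 194.1] ptr ang 161.1 maxr 119.9 branch -140.4 127.4
C [584.2 163.9] ptr ang 149.7 maxr 143.2 branch -155.2 121.5
```

{"fn": "apply_moves", "kwargs": {"slide": [[-0.003,-0.0115,0.03],[-0.003,-0.0115,0.065],[-0.003,-0.0115,0.1],[-0.003,-0.0115,0.13],[-0.003,-0.0115,0.15]], "turn": [-1,-1,-1,-1,-1], "gripper": 0.5, "newtons": 20}}

```text
time_s: 2.65
ee_pos: [488.5, 122.9, 249.7]
eef_rot: [3.141, -0.002, -2.464]
wrist_force: [0.3, 0.5, 0.3]
opening: 0.502
```

{"fn": "apply_moves", "kwargs": {"slide": [[0,0,0.018],[0,0,0.036],[0,0,0.054],[0,0,0.07],[0,0,0.07]], "turn": [0,0,0,0,0]}}

```text
time_s: 3.28
ee_pos: [488.3, 122.9, 180.3]
eef_rot: [3.141, -0.003, -2.463]
wrist_force: [0.3, 1.5, 0.2]
opening: 0.497
```

{"fn": "apply_moves", "kwargs": {"slide": [[0,0,0],[0,0,0],[0,0,0],[0,0,0]], "turn": [0,0,0,0], "gripper": 0.25}}

```text
time_s: 3.78
ee_pos: [489.4, 123.2, 181.6]
eef_rot: [-3.142, 0.0, -2.461]
wrist_force: [0.4, -0.2, 0.2]
opening: 0.247
```

```bash
python3 - <<'E'
from h import *
st(); look("wrist","w2"); 
E
```

```text
t 3.77 pos [489.4 123.2 181.6] rpy [-1.8000e+02  3.0000e-02 -1.4098e+02] F [ 0.43 -0.15  0.17] op 0.247
```

View pics/w2.png

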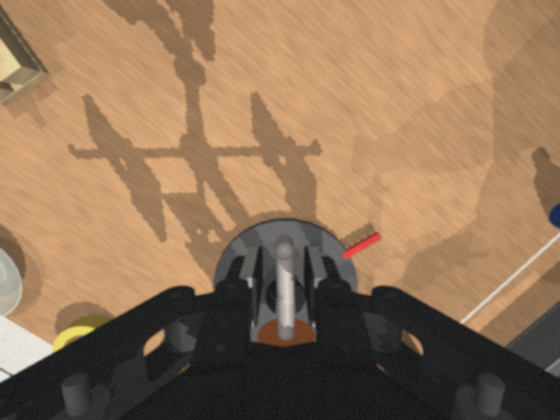

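The rod sits centred between the fingers, with the tip at (284,242). I'll close gently on it and turn along an arc of radius 110 mm.

{"fn": "apply_moves", "kwargs": {"slide": [[0,0,0],[0,0,0],[0,0,0],[0,0,0]], "turn": [0,0,0,0], "gripper": 0.0, "newtons": 20}}

```text
time_s: 4.32
ee_pos: [489.2, 123.2, 181.4]
eef_rot: [3.141, 0.0, -2.46]
wrist_force: [-1.5, -0.4, 3.5]
opening: 0.081
```

{"fn": "apply_moves", "kwargs": {"slide": [[0,0.0029,0],[-0.0002,0.0058,0],[-0.0003,0.0086,0],[-0.0006,0.0115,0],[-0.0009,0.0144,0]], "turn": [1.5,3,4.5,6,7.5]}}

```text
time_s: 4.95
ee_pos: [480.6, 135.0, 181.4]
eef_rot: [3.142, -0.0, -2.593]
wrist_force: [-2.1, -2.0, 6.1]
opening: 0.086
```

{"fn": "apply_moves", "kwargs": {"slide": [[0,0.0029,0],[-0.0002,0.0058,0],[-0.0003,0.0086,0],[-0.0006,0.0115,0],[-0.0009,0.0144,0]], "turn": [1.5,3,4.5,6,7.5]}}

```text
time_s: 5.58
ee_pos: [473.5, 147.7, 181.4]
eef_rot: [3.141, -0.001, -2.724]
wrist_force: [-3.3, -3.0, 6.8]
opening: 0.078
```

{"fn": "apply_moves", "kwargs": {"slide": [[0,0.0029,0],[-0.0002,0.0058,0],[-0.0003,0.0086,0],[-0.0006,0.0115,0],[-0.0009,0.0144,0]], "turn": [1.5,3,4.5,6,7.5]}}

```text
time_s: 6.2
ee_pos: [468.1, 161.2, 181.3]
eef_rot: [3.141, -0.002, -2.855]
wrist_force: [-4.6, -2.0, 8.1]
opening: 0.084
```

{"fn": "apply_moves", "kwargs": {"slide": [[0,0.0029,0],[-0.0002,0.0058,0],[-0.0003,0.0086,0],[-0.0006,0.0115,0],[-0.0009,0.0144,0]], "turn": [1.5,3,4.5,6,7.5]}}

```text
time_s: 6.82
ee_pos: [464.6, 175.5, 181.3]
eef_rot: [3.141, -0.002, -2.985]
wrist_force: [-6.7, -1.3, 9.7]
opening: 0.085
```

{"fn": "apply_moves", "kwargs": {"slide": [[0,0.0029,0],[-0.0002,0.0058,0],[-0.0003,0.0086,0],[-0.0006,0.0115,0],[-0.0009,0.0144,0]], "turn": [1.5,3,4.5,6,7.5]}}

```text
time_s: 7.45
ee_pos: [462.9, 190.1, 181.3]
eef_rot: [3.141, -0.003, -3.116]
wrist_force: [-7.1, -0.5, 9.8]
opening: 0.085
```

{"fn": "apply_moves", "kwargs": {"slide": [[0,0.0029,0],[-0.0002,0.0058,0],[-0.0003,0.0086,0],[-0.0006,0.0115,0],[-0.0009,0.0144,0]], "turn": [1.5,3,4.5,6,7.5]}}

```text
time_s: 8.07
ee_pos: [463.1, 204.9, 181.3]
eef_rot: [3.141, -0.003, 3.037]
wrist_force: [-8.4, -0.4, 11.2]
opening: 0.085
```

{"fn": "apply_moves", "kwargs": {"slide": [[0,0.0029,0],[-0.0002,0.0058,0],[-0.0003,0.0086,0],[-0.0006,0.0115,0],[-0.0009,0.0144,0]], "turn": [1.5,3,4.5,6,7.5]}}

```text
time_s: 8.7
ee_pos: [465.3, 219.5, 181.3]
eef_rot: [3.141, -0.004, 2.906]
wrist_force: [-8.7, 1.1, 11.2]
opening: 0.081
```

```bash
python3 - <<'E'
from h import *
s=st(); d=s['ee_pos'][:2]-[574,193]; print("ang about C",np.degrees(np.arctan2(d[1],d[0])),np.hypot(*d))
look("wrist","w3")
E
```

```text
t 8.7 pos [465.3 219.5 181.3] rpy [179.99  -0.21 166.5 ] F [-8.69  1.06 11.25] op 0.081
ang about C 166.2834737121592 111.87143156557201
```

View pics/w3.png

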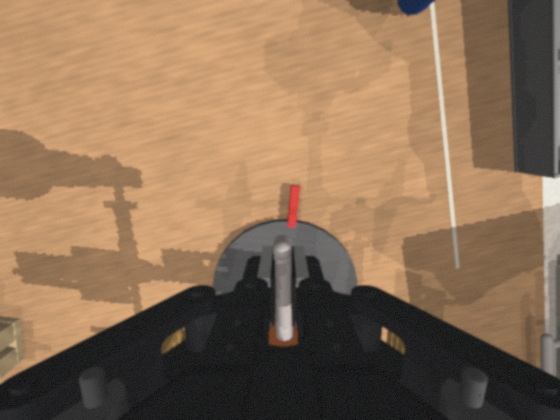

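The view shows the rod held, the pointer running from (291,226) to (295,186), and a few degrees still to go. Measuring the remainder precisely.

```bash
python3 - <<'E'
from h import *
z=np.load("w3.npz");p=z['p'];c={k:z[k] for k in('fov_y','cx','cy','world_to_cam')}
hsv=cv2.cvtColor(p,cv2.COLOR_RGB2HSV).astype(int);H,S,V=[hsv[...,i] for i in range(3)]
m=((H<5)|(H>174))&(S>170)&(V>90); m[250:]=0; ys,xs=np.nonzero(m)
q=np.array([ray(u,v,c,14)[:2] for u,v in zip(xs,ys)])
vx,vy,x0,y0=cv2.fitLine(q.astype(np.float32),cv2.DIST_L2,0,.01,.01).ravel(); print(len(q),"mean",q.mean(0),"dir",np.degrees(np.arctan2(vy,vx)))
g=cv2.cvtColor(p,cv2.COLOR_RGB2GRAY); w=[]
for u in list(range(225,285,3))+list(range(302,348,3)):
    col=g[205:270,u].astype(int); k=np.argmin(np.diff(cv2.GaussianBlur(col.astype(np.float32).reshape(-1,1),(1,5),0).ravel())); w.append(ray(u,205.5+k,c,20)[:2])
w=np.array(w)
from scipy.optimize import least_squares
r=least_squares(lambda a:np.hypot(*(w-a).T)-85,[574,193],loss='soft_l1'); C=r.x; print("base centre",C,"rms",np.sqrt(np.mean(r.fun**2)))
for A in (C,np.array([574,193])): print("pointer angle about",A.round(1),np.degrees(np.arctan2(*(q.mean(0)-A)[::-1])), "maxr",np.linalg.norm(q-A,axis=1).max())
e=env.state()['ee_pos'][:2]; print("tool about C",np.degrees(np.arctan2(*(e-C)[::-1])),np.hypot(*(e-C)))
t=ray(281,243,c,212); print("tip",t.round(1),np.degrees(np.arctan2(*(t[:2]-C)[::-1])),np.hypot(*(t[:2]-C)))
E
```

```text
287 mean [476.66394484 227.45602412] dir -18.088509
base centre [567.77499565 193.28332423] rms 8.845054733020666
pointer angle about [567.8 193.3] 159.44061611128006 maxr 118.63262876700676
pointer angle about [574 193] 160.50652832170147 maxr 124.55159733069813
tool about C 165.3463001657115 105.7952619118467
tip [443.  223.6 212. ] 166.3482294195419 128.3966792652089
```

{"fn": "apply_moves", "kwargs": {"slide": [[0,0.0029,0],[-0.0002,0.0058,0],[-0.0003,0.0086,0],[-0.0004,0.0102,0],[-0.0004,0.0102,0]], "turn": [1.5,3,4.5,5.3,5.3]}}

```text
time_s: 9.38
ee_pos: [468.1, 230.0, 181.3]
eef_rot: [3.141, -0.003, 2.815]
wrist_force: [-8.2, 2.8, 9.7]
opening: 0.082
```

{"fn": "apply_moves", "kwargs": {"slide": [[0,0,0],[0,0,0],[0,0,0]], "turn": [0,0,0], "gripper": 0.3}}

```text
time_s: 9.75
ee_pos: [470.3, 227.9, 181.2]
eef_rot: [-3.141, 0.0, 2.813]
wrist_force: [0.9, 0.4, 0.3]
opening: 0.299
```

{"fn": "apply_moves", "kwargs": {"slide": [[0,0,-0.03],[0,0,-0.08],[0,0,-0.13],[0,0,-0.18],[0,0,-0.22]], "turn": [0,0,0,0,0]}}

```text
time_s: 10.38
ee_pos: [470.5, 227.9, 403.4]
eef_rot: [3.14, 0.001, 2.813]
wrist_force: [0.3, 0.5, -0.3]
opening: 0.303
```

```bash
python3 - <<'E'
from h import *
st(); look("wrist","w4")
E
```

```text
t 10.38 pos [470.5 227.9 403.4] rpy [1.7992e+02 5.0000e-02 1.6118e+02] F [ 0.3   0.54 -0.26] op 0.303
```

View pics/w4.png

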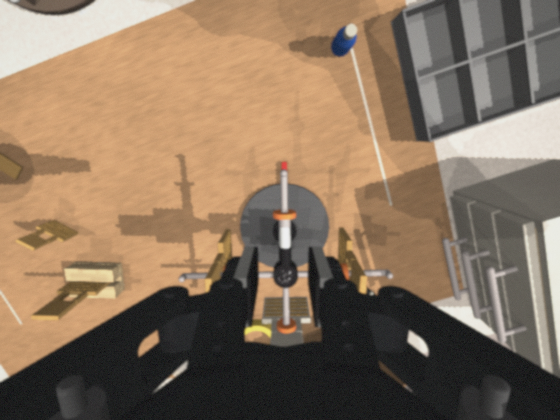

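The branch now stands over the pointer, with the tip at (284,172) and the red end at (284,165). I'll check the angle in world coordinates, including from the side camera, and locate the stand and link for the grasp.

```bash
python3 - <<'E'
from h import *
z=np.load("w4.npz");p=z['p'];c={k:z[k] for k in('fov_y','cx','cy','world_to_cam')};P=cloud(z['d'],c)
hsv=cv2.cvtColor(p,cv2.COLOR_RGB2HSV).astype(int);H,S,V=[hsv[...,i] for i in range(3)]
hub=ray(286,274,c,207); tip=ray(284,173,c,210); a=lambda v:np.degrees(np.arctan2(v[1],v[0])).round(2)
m=((H<5)|(H>174))&(S>170)&(V>90)&(P[...,2]<40);m[200:]=0;ys,xs=np.nonzero(m); print("red px",len(xs),xs.mean(),ys.mean()); r=ray(xs.mean(),ys.mean(),c,14)
m=(H<12)&(S>170)&(V>120);m[:200]=0;m[230:]=0;ys,xs=np.nonzero(m);o=ray(xs.mean(),ys.min(),c,207)
print("hub",hub.round(1),"tip",tip.round(1),a(tip-hub),"red",r.round(1),a(r-hub),"vs C574,193:",a(tip[:2]-[574,193]),a(r[:2]-[574,193]),"collar",xs.mean(),ys.min(),ys.max(),np.hypot(*(o-hub)[:2]))
m=np.zeros_like(H,bool);m[225:325,20:130]=1
k=m&(abs(P[...,2]-35)<4); print("standtop",k.sum(),cv2.minAreaRect(P[k][:,:2].astype(np.float32)))
k=m&(P[...,2]>60)&(P[...,2]<150); print("link",k.sum(),cv2.minAreaRect(P[k][:,:2].astype(np.float32)),P[k][:,2].max(),np.median(P[k],0))
E
```

```text
red px 16 283.75 164.875
hub [571.9 197.1 207. ] tip [450.6 235.7 210. ] 162.35 red [461.8 232.5  14. ] 162.19 vs C574,193: 160.91 160.61 collar 278.1111111111111 212 217 81.19648788425263
standtop 1008 ((508.29425048828125, -181.18295288085938), (99.19195556640625, 164.9238739013672), 80.56312561035156)
link 1347 ((501.79925537109375, -205.6854705810547), (148.3917236328125, 58.04816436767578), 16.236915588378906) 145.46056232932352 [ 546.40359661 -194.38973714   95.22933643]
```

{"fn": "apply_moves", "kwargs": {"slide": [[-0.021,-0.037,0],[-0.043,-0.074,0],[-0.064,-0.11,0],[-0.086,-0.147,0],[-0.107,-0.184,0]], "turn": [10,20,30,40,50], "gripper": 0.5}}

```text
time_s: 11.05
ee_pos: [512.4, 17.9, 401.1]
eef_rot: [3.141, -0.0, 1.935]
wrist_force: [1.0, 0.1, 0.1]
opening: 0.502
```

{"fn": "apply_moves", "kwargs": {"slide": [[-0.042,-0.007,0.016],[-0.084,-0.014,0.032],[-0.126,-0.022,0.048],[-0.168,-0.029,0.064],[-0.21,-0.0365,0.08]], "turn": [8.5,17,25.5,34,41.7]}}

```text
time_s: 11.68
ee_pos: [554.5, -190.8, 320.5]
eef_rot: [3.141, 0.0, 1.209]
wrist_force: [1.2, 0.7, 1.3]
opening: 0.496
```

{"fn": "apply_moves", "kwargs": {"slide": [[0,0,0],[0,0,0]], "turn": [0,0]}}

```text
time_s: 11.92
ee_pos: [554.3, -189.3, 321.0]
eef_rot: [-3.141, 0.0, 1.214]
wrist_force: [0.2, 0.1, 1.0]
opening: 0.501
```

```bash
python3 - <<'E'
from h import *
from scipy.optimize import least_squares
Q=np.array([[489.2,123.2,-2.46],[480.6,135,-2.593],[473.5,147.7,-2.724],[468.1,161.2,-2.855],[464.6,175.5,-2.985],[462.9,190.1,-3.116],[463.1,204.9,3.037],[465.3,219.5,2.906],[468.1,230,2.815]])
f=lambda a:(Q[:,0]-a[0])*np.sin(Q[:,2])-(Q[:,1]-a[1])*np.cos(Q[:,2])
r=least_squares(f,[574,193]);print("lines centre",r.x,r.fun.round(1))
g=lambda a:np.hypot(*(Q[:,:2]-a[:2]).T)-a[2]
r=least_squares(g,[574,193,110]);print("circle",r.x,r.fun.round(1))
st(); look("wrist","w5")
E
```

```text
lines centre [575.76619453 193.12001528] [ 0.2  0.  -0.  -0.2 -0.1 -0.1 -0.  -0.1  0.4]
circle [575.18203682 195.69734545 112.43968637] [ 0.  -0.1  0.   0.1 -0.  -0.   0.  -0.   0. ]
t 11.93 pos [ 554.3 -189.3  321. ] rpy [-179.97    0.     69.55] F [0.15 0.05 1.04] op 0.501
```

View pics/w5.png

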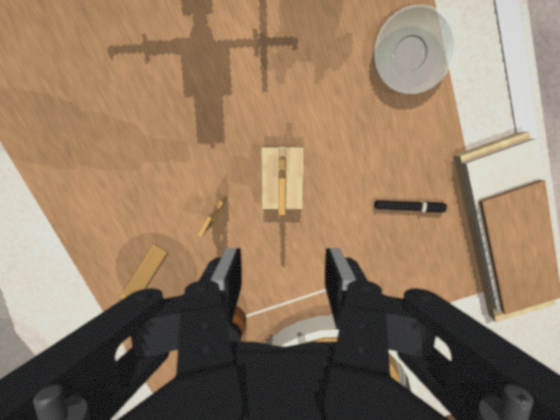

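The stand sits at (282,178) with the link's edge at x≈282, nearly aligned with the tool. The decoy is at (210,218). Measuring the link's top edge.

```bash
python3 - <<'E'
from h import *
z=np.load("w5.npz");p=z['p'];c={k:z[k] for k in('fov_y','cx','cy','world_to_cam')};P=cloud(z['d'],c)
B=np.zeros(P.shape[:2],bool);B[130:230,255:312]=1
k=B&(abs(P[...,2]-35)<5); r=cv2.minAreaRect(P[k][:,:2].astype(np.float32)); print("stand",k.sum(),r)
for lo,hi in((128,160),(90,128),(50,75)):
    k=B&(P[...,2]>lo)&(P[...,2]<hi)
    if k.sum()>5:
        ys,xs=np.nonzero(k); print(lo,k.sum(),"px",xs.min(),xs.max(),ys.min(),ys.max(),cv2.minAreaRect(P[k][:,:2].astype(np.float32)),np.median(P[k],0).round(1))
k=B&(P[...,2]>132); 
ys,xs=np.nonzero(k); q=np.array([ray(u,v,c,143)[:2] for u,v in zip(xs,ys)],np.float32); print("top via ray",cv2.minAreaRect(q),q.mean(0))
E
```

```text
stand 2097 ((552.2462158203125, -188.88543701171875), (89.7410888671875, 60.2263298034668), 68.33704376220703)
128 273 px 278 285 176 214 ((551.5245971679688, -191.544921875), (41.07892608642578, 7.71304988861084), 69.35289001464844) [ 551.7 -189.7  143.5]
90 26 px 278 284 172 177 ((558.0527954101562, -172.46588134765625), (1.040515422821045, 7.045661449432373), 77.18887329101562) [ 558.6 -172.4  110.2]
50 90 px 279 285 158 174 ((560.3712158203125, -169.0290069580078), (20.457386016845703, 8.072011947631836), 69.37152862548828) [ 561.4 -166.1   70.3]
top via ray ((551.722900390625, -191.03500366210938), (41.7144889831543, 7.643815040588379), 69.28028106689453) [ 551.4915  -190.43509]
```

{"fn": "apply_moves", "kwargs": {"slide": [[-0.0023,-0.002,0.03],[-0.0023,-0.002,0.065],[-0.0023,-0.002,0.1],[-0.0023,-0.002,0.135],[-0.0023,-0.002,0.16]], "turn": [0.2,0.2,0.2,0.2,0.2]}}

```text
time_s: 12.6
ee_pos: [551.9, -189.0, 160.3]
eef_rot: [-3.141, -0.001, 1.213]
wrist_force: [0.4, -0.8, -0.1]
opening: 0.501
```

{"fn": "apply_moves", "kwargs": {"slide": [[0,0,0.015],[0,0,0.03],[0,0,0.042],[0,0,0.048],[0,0,0.048]], "turn": [0,0,0,0,0]}}

```text
time_s: 13.22
ee_pos: [551.6, -191.1, 113.2]
eef_rot: [-3.141, 0.0, 1.21]
wrist_force: [0.6, 0.2, -0.4]
opening: 0.496
```

{"fn": "apply_moves", "kwargs": {"slide": [[0,0,0],[0,0,0],[0,0,0],[0,0,0],[0,0,0]], "turn": [0,0,0,0,0], "gripper": 0.0, "newtons": 30}}

```text
time_s: 13.85
ee_pos: [552.0, -191.2, 113.8]
eef_rot: [3.141, -0.0, 1.21]
wrist_force: [-0.3, 0.3, 6.2]
opening: 0.086
```

{"fn": "apply_moves", "kwargs": {"slide": [[0,0,0],[0,0,0],[0,0,0]], "turn": [0,0,0], "newtons": 80}}

```text
time_s: 14.22
ee_pos: [552.1, -191.2, 113.9]
eef_rot: [3.14, -0.0, 1.21]
wrist_force: [-1.5, 0.3, 6.7]
opening: 0.078
```

{"fn": "apply_moves", "kwargs": {"slide": [[0,0,-0.02],[0,0,-0.06],[0,0,-0.11],[0,0,-0.17],[0,0,-0.226]], "turn": [0,0,0,0,0]}}

```text
time_s: 14.85
ee_pos: [550.7, -191.2, 342.2]
eef_rot: [3.142, 0.0, 1.209]
wrist_force: [1.0, 0.2, -0.6]
opening: 0.077
```

{"fn": "apply_moves", "kwargs": {"slide": [[0.03,-0.023,0],[0.065,-0.05,0],[0.104,-0.08,0],[0.143,-0.11,0],[0.181,-0.14,0]], "turn": [0,0,0,0,0]}}

```text
time_s: 15.48
ee_pos: [483.4, 28.7, 339.9]
eef_rot: [-3.141, -0.0, 1.209]
wrist_force: [0.1, 0.6, -0.5]
opening: 0.075
```

{"fn": "apply_moves", "kwargs": {"slide": [[0.04,-0.031,0],[0.08,-0.062,0],[0.12,-0.093,0],[0.155,-0.12,0],[0.18,-0.14,0]], "turn": [-0.6,-1.2,-1.8,-2.4,-2.9]}}

```text
time_s: 16.1
ee_pos: [416.0, 246.9, 339.9]
eef_rot: [-3.141, 0.0, 1.262]
wrist_force: [0.4, -0.4, -1.4]
opening: 0.077
```

{"fn": "apply_moves", "kwargs": {"slide": [[0,0,0.03],[0,0,0.06],[0,0,0.085],[0,0,0.1],[0,0,0.1]], "turn": [0,0,0,0,0]}}

```text
time_s: 16.73
ee_pos: [416.7, 245.1, 239.1]
eef_rot: [-3.141, 0.001, 1.26]
wrist_force: [-1.1, 0.6, -0.2]
opening: 0.08
```

```bash
python3 - <<'E'
from h import *
s=st(); C=np.array([575.2,195.7]);a=np.radians(162.2);u=np.array([np.cos(a),np.sin(a)]);d=s['ee_pos'][:2]-C; print("r",d@u,"lat",d@[-u[1],u[0]])
p1,d1,c1=look("side","s6"); p2,d2,c2=look("scene","c6"); p3,d3,c3=look("wrist","w6")
a=proj(np.array([450,235,190.]),c1).astype(int); b=proj(np.array([450,235,190.]),c2).astype(int); print(a,b)
cr=lambda p,q:cv2.resize(p[max(0,q[1]-50):q[1]+50,max(0,q[0]-50):q[0]+50,::-1],(390,390),interpolation=cv2.INTER_CUBIC)
cv2.imwrite("pics/m6.png",np.hstack([cr(p1,a),cr(p2,b)]))
E
```

```text
t 16.73 pos [416.7 245.1 239.1] rpy [-1.7996e+02  8.0000e-02  7.2200e+01] F [-1.1   0.59 -0.18] op 0.08
r 166.01560150808118 lat 1.3750172454972567
[216 148] [333 133]
```

View pics/m6.png

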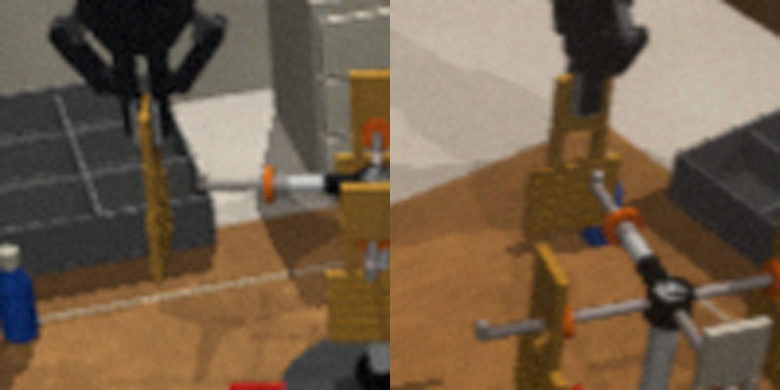

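The link hangs upright in the gripper outside the tip, with the eye roughly level with the rod. I'll trim by 5 mm down and 1.4 mm sideways, then pass the eye over the tip.

{"fn": "apply_moves", "kwargs": {"slide": [[0.0014,0,0.005],[0.0014,0.004,0.005],[0.0014,0.01,0.005],[0.0014,0.016,0.005],[0.0014,0.022,0.005]], "turn": [0,0,0,0,0]}}

```text
time_s: 17.5
ee_pos: [439.0, 240.0, 234.3]
eef_rot: [3.141, 0.0, 1.26]
wrist_force: [-0.1, -0.6, -0.8]
opening: 0.08
```

{"fn": "apply_moves", "kwargs": {"slide": [[0,0.006,0],[0,0.013,0],[0,0.02,0],[0,0.027,0],[0,0.034,0]], "turn": [0,0,0,0,0]}}

```text
time_s: 18.12
ee_pos: [471.3, 229.7, 234.3]
eef_rot: [3.142, -0.0, 1.261]
wrist_force: [-0.4, -0.1, -0.6]
opening: 0.076
```

{"fn": "apply_moves", "kwargs": {"slide": [[0,0,0.004],[0,0,0.008],[0,0,0.01],[0,0,0.0115],[0,0,0.0115]], "turn": [0,0,0,0,0]}}

```text
time_s: 18.75
ee_pos: [470.7, 229.9, 222.7]
eef_rot: [-3.141, 0.0, 1.261]
wrist_force: [-0.4, -0.1, -2.0]
opening: 0.081
```

```bash
python3 - <<'E'
from h import *
s=st(); C=np.array([575.2,195.7]);a=np.radians(162.2);u=np.array([np.cos(a),np.sin(a)]);d=s['ee_pos'][:2]-C; print("r",d@u,"lat",d@[-u[1],u[0]],"z0",s['ee_pos'][2]-103.9)
p1,d1,c1=look("side","s7"); p2,d2,c2=look("scene","c7")
cr=lambda p,q:cv2.resize(p[max(0,q[1]-50):q[1]+50,max(0,q[0]-50):q[0]+50,::-1],(390,390),interpolation=cv2.INTER_CUBIC)
cv2.imwrite("pics/m7.png",np.hstack([cr(p1,(225,150)),cr(p2,(343,140))]))
E
```

```text
t 18.75 pos [470.7 229.9 222.7] rpy [-179.99    0.     72.24] F [-0.41 -0.14 -1.96] op 0.081
r 109.95691176504216 lat -0.6655939347997646 z0 118.834766075934
```

View pics/m7.png

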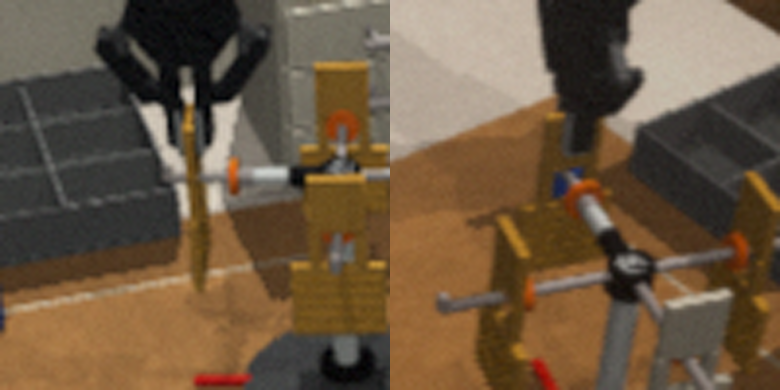

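The link is on the branch inside the upturned tip (side crop). I'll lower it to just above resting and advance, feeling for the collar.

{"fn": "apply_moves", "kwargs": {"slide": [[0,0.003,0.0012],[0,0.007,0.0012],[0,0.011,0.0012],[0,0.015,0.0012],[0,0.018,0.0012]], "turn": [0,0,0,0,0]}}

```text
time_s: 19.48
ee_pos: [488.4, 224.2, 221.6]
eef_rot: [3.141, 0.0, 1.26]
wrist_force: [0.1, 0.2, -0.7]
opening: 0.077
```

{"fn": "apply_moves", "kwargs": {"slide": [[0,0.001,0],[0,0.002,0],[0,0.003,0]], "turn": [0,0,0]}}

```text
time_s: 19.85
ee_pos: [490.8, 223.5, 221.6]
eef_rot: [-3.142, -0.0, 1.261]
wrist_force: [-0.5, -0.8, -1.2]
opening: 0.077
```

{"fn": "apply_moves", "kwargs": {"slide": [[0,0.001,0],[0,0.0015,0],[0,0.002,0],[0,0.002,0]], "turn": [0,0,0,0]}}

```text
time_s: 20.35
ee_pos: [492.6, 222.9, 221.6]
eef_rot: [-3.141, 0.0, 1.261]
wrist_force: [-1.5, -0.3, 0.3]
opening: 0.08
```

{"fn": "apply_moves", "kwargs": {"slide": [[0,0.0005,0],[0,0.001,0],[0,0.001,0]], "turn": [0,0,0]}}

```text
time_s: 20.72
ee_pos: [493.4, 222.7, 221.5]
eef_rot: [-3.141, 0.0, 1.261]
wrist_force: [-3.5, 1.9, 0.4]
opening: 0.078
```

{"fn": "apply_moves", "kwargs": {"slide": [[0,0.0005,0],[0,0.001,0],[0,0.001,0]], "turn": [0,0,0]}}

```text
time_s: 21.1
ee_pos: [494.4, 222.4, 221.6]
eef_rot: [-3.141, 0.0, 1.261]
wrist_force: [-3.7, 2.3, 1.6]
opening: 0.076
```

{"fn": "apply_moves", "kwargs": {"slide": [[0,0.0005,0],[0,0.001,0],[0,0.001,0]], "turn": [0,0,0]}}

```text
time_s: 21.48
ee_pos: [495.1, 222.1, 221.5]
eef_rot: [-3.141, 0.0, 1.261]
wrist_force: [-5.7, 2.1, 2.2]
opening: 0.081
```

{"fn": "apply_moves", "kwargs": {"slide": [[0,0.0005,0],[0,0.001,0],[0,0.001,0]], "turn": [0,0,0]}}

```text
time_s: 21.85
ee_pos: [495.8, 221.9, 221.5]
eef_rot: [-3.14, 0.0, 1.261]
wrist_force: [-6.5, 1.5, 3.1]
opening: 0.077
```

{"fn": "apply_moves", "kwargs": {"slide": [[0,0.0005,0],[0,0.001,0],[0,0.001,0]], "turn": [0,0,0]}}

```text
time_s: 22.22
ee_pos: [496.4, 221.8, 221.4]
eef_rot: [-3.139, 0.0, 1.261]
wrist_force: [-8.3, 3.0, 3.9]
opening: 0.077
```

{"fn": "apply_moves", "kwargs": {"slide": [[0,0.0003,0],[0,0.0005,0]], "turn": [0,0]}}

```text
time_s: 22.48
ee_pos: [496.8, 221.6, 221.4]
eef_rot: [-3.139, 0.0, 1.261]
wrist_force: [-8.6, 2.3, 2.9]
opening: 0.078
```

{"fn": "apply_moves", "kwargs": {"slide": [[0,0.0001,0],[0,0.0001,0],[0,0.0001,0]], "turn": [0,0,0]}}

```text
time_s: 22.85
ee_pos: [496.8, 221.6, 221.4]
eef_rot: [-3.139, 0.0, 1.261]
wrist_force: [-8.2, 2.7, 4.0]
opening: 0.083
```

{"fn": "apply_moves", "kwargs": {"slide": [[0,0,0],[0,0,0],[0,0,0]], "turn": [0,0,0]}}

```text
time_s: 23.22
ee_pos: [496.8, 221.6, 221.4]
eef_rot: [-3.139, 0.0, 1.261]
wrist_force: [-8.4, 2.7, 4.4]
opening: 0.077
```

{"fn": "apply_moves", "kwargs": {"slide": [[0,0,0],[0,0,0],[0,0,0]], "turn": [0,0,0]}}

```text
time_s: 23.6
ee_pos: [496.8, 221.6, 221.4]
eef_rot: [-3.139, 0.0, 1.261]
wrist_force: [-8.5, 3.0, 3.7]
opening: 0.079
```

{"fn": "apply_moves", "kwargs": {"slide": [[0,0.0003,0],[0,0.0003,0],[0,0.0003,0],[0,0.0003,0],[0,0.0003,0]], "turn": [0,0,0,0,0]}}

```text
time_s: 24.22
ee_pos: [497.0, 221.6, 221.4]
eef_rot: [-3.139, 0.0, 1.261]
wrist_force: [-9.0, 2.2, 4.7]
opening: 0.079
```

{"fn": "apply_moves", "kwargs": {"slide": [[0,0,0],[0,0,0]], "turn": [0,0]}}

```text
time_s: 24.48
ee_pos: [497.0, 221.5, 221.4]
eef_rot: [-3.139, 0.0, 1.261]
wrist_force: [-9.0, 2.2, 4.2]
opening: 0.08
```

About 9 N held for well over half a second. Now I'll back off gently, lower until the eye rests on the rod, and release.

{"fn": "apply_moves", "kwargs": {"slide": [[0,-0.0015,0],[0,-0.003,0],[0,-0.005,0],[0,-0.007,0],[0,-0.009,0]], "turn": [0,0,0,0,0]}}

```text
time_s: 25.1
ee_pos: [490.6, 223.5, 221.9]
eef_rot: [3.14, -0.0, 1.26]
wrist_force: [0.1, 0.3, -0.9]
opening: 0.078
```

{"fn": "apply_moves", "kwargs": {"slide": [[0,0,0.0003],[0,0,0.0006],[0,0,0.0006]], "turn": [0,0,0]}}

```text
time_s: 25.48
ee_pos: [490.0, 223.7, 221.0]
eef_rot: [3.141, -0.0, 1.26]
wrist_force: [-0.1, -0.9, -1.5]
opening: 0.078
```

{"fn": "apply_moves", "kwargs": {"slide": [[0,0,0.0003],[0,0,0.0006],[0,0,0.0006]], "turn": [0,0,0]}}

```text
time_s: 25.85
ee_pos: [489.8, 223.8, 220.4]
eef_rot: [3.142, -0.0, 1.261]
wrist_force: [-0.3, -0.3, -1.2]
opening: 0.078
```

{"fn": "apply_moves", "kwargs": {"slide": [[0,0,0.0003],[0,0,0.0006],[0,0,0.0006]], "turn": [0,0,0]}}

```text
time_s: 26.22
ee_pos: [489.8, 223.8, 219.9]
eef_rot: [3.142, -0.0, 1.261]
wrist_force: [-1.1, 0.4, -0.8]
opening: 0.073
```

{"fn": "apply_moves", "kwargs": {"slide": [[0,0,0.0003],[0,0,0.0006],[0,0,0.0006]], "turn": [0,0,0]}}

```text
time_s: 26.6
ee_pos: [489.9, 223.8, 219.6]
eef_rot: [3.142, -0.0, 1.261]
wrist_force: [-2.1, 0.1, 5.5]
opening: 0.077
```

Resting contact was felt (Fz rose to 5.5 N). I'll ease up 0.4 mm, open in two stages and lift straight off.

{"fn": "apply_moves", "kwargs": {"slide": [[0,0,-0.0004],[0,0,-0.0004]], "turn": [0,0], "newtons": 20}}

```text
time_s: 26.85
ee_pos: [489.8, 223.8, 219.7]
eef_rot: [3.142, -0.0, 1.261]
wrist_force: [-1.1, -0.4, 3.2]
opening: 0.075
```

{"fn": "apply_moves", "kwargs": {"slide": [[0,0,0],[0,0,0],[0,0,0],[0,0,0]], "turn": [0,0,0,0], "gripper": 0.2}}

```text
time_s: 27.35
ee_pos: [489.8, 223.8, 219.6]
eef_rot: [3.142, 0.0, 1.261]
wrist_force: [1.0, 0.1, 1.0]
opening: 0.203
```

{"fn": "apply_moves", "kwargs": {"slide": [[0,0,0],[0,0,0],[0,0,0],[0,0,0]], "turn": [0,0,0,0], "gripper": 0.45}}

```text
time_s: 27.85
ee_pos: [489.8, 223.8, 219.6]
eef_rot: [3.142, -0.0, 1.261]
wrist_force: [0.7, -0.1, 0.8]
opening: 0.449
```

{"fn": "apply_moves", "kwargs": {"slide": [[0,0,-0.01],[0,0,-0.03],[0,0,-0.06],[0,0,-0.1],[0,0,-0.15]], "turn": [0,0,0,0,0]}}

```text
time_s: 28.48
ee_pos: [489.3, 223.5, 371.2]
eef_rot: [-3.141, 0.001, 1.26]
wrist_force: [1.0, 1.0, -0.3]
opening: 0.451
```

{"fn": "apply_moves", "kwargs": {"slide": [[0,-0.03,0],[0,-0.06,0],[0,-0.08,0],[0,-0.08,0],[0,-0.08,0]], "turn": [0,0,0,0,0]}}

```text
time_s: 29.1
ee_pos: [414.3, 247.9, 370.1]
eef_rot: [3.141, -0.001, 1.26]
wrist_force: [-0.9, 0.5, -0.1]
opening: 0.447
```

```bash
python3 - <<'E'
from h import *
st(); p1,d1,c1=look("side","s8"); p2,d2,c2=look("scene","c8"); p3,d3,c3=look("wrist","w8")
a=proj(np.array([500,220,150.]),c1).astype(int); b=proj(np.array([500,220,150.]),c2).astype(int)
cr=lambda p,q,h=60:cv2.resize(p[max(0,q[1]-h):q[1]+h,max(0,q[0]-h):q[0]+h,::-1],(390,390),interpolation=cv2.INTER_CUBIC)
cv2.imwrite("pics/m8.png",np.hstack([cr(p1,a),cr(p2,b)]))
P=cloud(d3,c3); C=np.array([575.2,195.7]);g=np.radians(162.2);u=np.array([np.cos(g),np.sin(g)])
for n,d,c in(("side",d1,c1),("wrist",d3,c3)):
    P=cloud(d,c); R=(P[...,:2]-C)@u; L=(P[...,:2]-C)@[-u[1],u[0]]
    k=(R>65)&(R<120)&(abs(L)<40)&(P[...,2]>110)&(P[...,2]<260)
    for lo,hi in((115,150),(150,175),(225,260)):
        m=k&(P[...,2]>lo)&(P[...,2]<hi)
        if m.sum()>5: print(n,lo,m.sum(),"r",np.median(R[m]).round(1),"lat",np.percentile(L[m],[3,97]).round(1),"z",P[m][:,2].min().round(),P[m][:,2].max().round())
for n,z in (("side",d1),("scene",d2)):
    o=np.load(n+"0.npz"); print(n,"changed?")
E
```

```text
t 29.1 pos [414.3 247.9 370.1] rpy [ 1.7997e+02 -5.0000e-02  7.2200e+01] F [-0.86  0.47 -0.11] op 0.447
side 115 47 r 82.2 lat [-27.5  37.2] z 117.0 150.0
side 150 36 r 82.0 lat [-16.3  37.5] z 151.0 175.0
side 225 49 r 84.3 lat [-15.3  24. ] z 225.0 256.0
wrist 115 222 r 95.0 lat [-33.7  32.2] z 118.0 150.0
wrist 150 240 r 94.9 lat [-34.1  32.5] z 150.0 175.0
wrist 225 682 r 93.4 lat [-20.7  19.1] z 225.0 251.0
side changed?
scene changed?
```

View pics/m8.png

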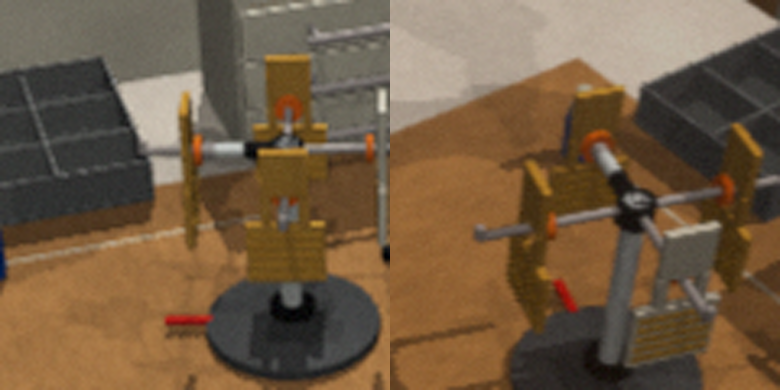

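The link hangs upright near the collar, behind the tip, with the branch over the pointer. I'll let it settle, do one numeric check of the angle and the bystanders, then hand in.

{"fn": "apply_moves", "kwargs": {"slide": [[0,0,0],[0,0,0],[0,0,0],[0,0,0],[0,0,0]], "turn": [0,0,0,0,0]}}

```text
time_s: 29.88
ee_pos: [413.6, 248.2, 369.6]
eef_rot: [3.142, -0.0, 1.261]
wrist_force: [0.3, -0.5, 0.6]
opening: 0.448
```

```bash
python3 - <<'E'
from h import *
p,d,c=look("wrist","w9"); P=cloud(d,c); C=np.array([575.2,195.7]); g=np.radians(162.2);u=np.array([np.cos(g),np.sin(g)])
hsv=cv2.cvtColor(p,cv2.COLOR_RGB2HSV).astype(int);H,S,V=[hsv[...,i] for i in range(3)]
m=((H<5)|(H>174))&(S>170)&(V>90)&(P[...,2]<40);ys,xs=np.nonzero(m)
q=np.array([ray(a,b,c,14)[:2] for a,b in zip(xs,ys)])-C; print("pointer",len(q),np.degrees(np.arctan2(*q.mean(0)[::-1])))
R=(P[...,:2]-C)@u;L=(P[...,:2]-C)@[-u[1],u[0]]
m=(R>104)&(R<140)&(abs(L)<25)&(P[...,2]>188)&(P[...,2]<222); q=P[m][:,:2]-C; print("rod",m.sum(),np.degrees(np.arctan2(*q.mean(0)[::-1])))
q0=np.load("w8.npz")['p'].astype(int); print("settled diff",np.percentile(abs(q0-p).max(-1),[50,99,99.9]))
for n,boxes in(("scene",dict(jar=(105,235,138,270),dish=(284,288,336,335),tape=(342,266,382,302),glue=(330,120,345,148))),):
    a=np.load("scene0.npz")['p'].astype(int); b=np.load("c8.npz")['p'].astype(int)
    for k,(x0,y0,x1,y1) in boxes.items(): print(k,abs(a-b)[y0:y1,x0:x1].mean().round(1))
st()
E
```

```text
pointer 98 161.87305938961532
rod 236 162.18261637989224
settled diff [ 3.    28.    54.801]
jar 2.8
dish 2.4
tape 2.6
glue 25.5
t 29.93 pos [413.6 248.2 369.6] rpy [-180.     -0.     72.23] F [ 0.01  0.06 -0.21] op 0.448
```

```bash
python3 - <<'E'
from h import *
for f in("side0","s8"):
    p=np.load(f+".npz")['p'];h=cv2.cvtColor(p,cv2.COLOR_RGB2HSV).astype(int)
    m=(h[...,0]>105)&(h[...,0]<130)&(h[...,1]>150)&(h[...,2]>60);m[:,:155]=0;m[:,190:]=0;m[:150]=0;m[200:]=0
    ys,xs=np.nonzero(m);print(f,len(xs),xs.mean(),ys.mean())
env.sign_off()
E
```

```text
side0 143 169.67132867132867 175.7972027972028
s8 142 169.64084507042253 175.7887323943662
the job is handed in; nothing more can be done
```

The job is handed in at about 30 s on the robot's clock. The link hangs on the empty branch, upright behind the upturned tip.

- **Turning the tree:** I gripped the empty branch near its tip and turned it slowly, about 58° in all. The last check put the rod at 162.2° and the pointer at 161.9°.
- **Hanging and pushing:** I took the 133 mm link from its stand and passed its eye over the tip. I then pushed it back until the collar gave. The push read 8.6 to 9.2 N for over a second, well below the 12 N at which the spring bottoms. The vertical reading rose to about 4 N during the push. If that was the eye rubbing on the rod, the spring itself may have seen slightly less, perhaps about 8 N.
- **Letting go:** I backed off the spring, lowered until the eye touched the rod (about 5 N), eased up and released. The last pictures show it upright near the collar.
- **Checks that disagreed:**
  - The side and wrist cameras put the link at 82 mm and 95 mm from the axis, against about 90 mm from the arm. All three are behind the tip.
  - My before-and-after picture comparison for "still" was inconclusive, because the arm itself shifted slightly between the two pictures.
- **Other things:** The jar, dish and tape look unchanged in the scene camera. The glue bottle looked different there because the link now hangs in front of it. The side camera puts it within 0.1 pixel of where it was.

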